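# Rack the microscope objectives in order of length

## Robot

A 6-joint arm with a two-finger parallel gripper is mounted at the origin on the work surface. World frame = base frame: x ahead of the robot, y to its left, z up, the work surface at z = 0. Lengths are in m, angles in rad, forces in N, time in s.
With the tool pointing down it reaches from about 0.375 to 0.9 m from the base axis. Payload 3.1 kg.
Tool frame: the origin (TCP) lies at the very end of the fingers, on their centre line; the grasp point (between the pads) lies 19 mm behind it; z points along the fingers, y is the line along which they close (so a half turn about z gives the same grasp; the last joint's range is limited). The gripper opens to 87 mm and grips with 3 to 60 N. Pads are 19 mm wide; open, the fingers measure 117 mm over their backs; the gripper's body (75 mm by 190 mm) begins 51 mm behind the grasp point.
Start: joints at [1.014, 0.527, 1.433, -0, 1.181, -0.178], TCP at [0.231, 0.581, 0.223] pointing down, gripper open.
Joint ranges: [-3.08, 3.08], [-0.75, 2.2], [0.22, 2.44], [-1.43, 4.57], [0, 2.65], [-2.85, 2.85]. Speed limits (rad/s): [2.79, 2.79, 3.14, 3.14, 3.14, 3.14].

## Interface

Orientations are given as a unit quaternion [x, y, z, w].
In Python, from rig import robot gives the robot as it stands. The module is installed in compiled form; this text tells all that it offers.
- The arm moves only by the tool play_rows, never from a script. Its argument "steps" is one flat list of numbers, 5 for each row, row after row: the opening, from -1 (shut) to 1 (fully open), then the shift along the tool's x, y, z as a fraction of full scale, then the turn about the tool's z as a fraction of full scale. In form: [claw, tx, ty, tz, twist, claw, tx, ty, tz, twist, ...]. A call has exactly 10 rows; each row shifts and turns the commanded pose from where the row before left it, along the tool's axes as they then stand; what a row does not reach is not made up. Full scale, the value 1, is 0.03 m for a shift and 0.1 rad for a turn. A row lasts 1/10 s, in which the tool goes at most 50 mm and 8.59 degrees, less where a joint would pass 70% of its speed; a pose out of reach is approached as far as the arm can. A call with a number of a shift or a turn outside -1 to 1 is refused whole. A call with a gripper value outside its range is refused whole. The fingers move at their own pace and stop on an object; "grip_force" is the grip in N (left out, the last holds). Time passes only in rows, so rows that do not move let the fingers close, or fill a call up. It gives the time, the measured TCP pose, the force, the opening and the grip force at its end, in the units of the state.
- robot.get_obs(): the state, without advancing time (a new reading comes with each control period).
- robot.camera(name): name is "scene" or "top" or "wrist"; returns a dict with "image" (480x640x3 uint8, red, green, blue), "mtx" (3x3 intrinsics, pixels), "D" ([k1, k2, p1, p2, k3] as OpenCV has them; the pictures are not rectified), "rvec" (rotation vector, rad) and "tvec" (3), from world to camera coordinates, as OpenCV has them. Camera axes: x right, y down, z forward; pixel columns grow to the right and rows downward; lengths in m; the calibration is good to about 2 mm. A picture is of the moment at which its call begins. There is no depth.
- robot.hand_in(): hands the job in; it is judged then, once.
The state is a dict: "time": time; "q": joint angles; "joint_velocities": joint speeds; "joint_torque": joint torques, N m; "position": TCP position; "tool_rot": TCP orientation; "ft_force": force on the tool from outside, world axes, zero at the start; "moment": the same for the moment, N m; "grip_width": finger opening in m; "grip_force": force on a finger pad.
Only numpy, scipy, OpenCV 4.12 (cv2) and the standard library are available. Lean on these libraries where they do the work, as an engineer would, in place of code of your own. Each camera call takes 0.05 s, during which the arm holds its last target. There are 200 camera calls.

## Task

The four microscope objectives have been taken off for cleaning: put them away in the rack, one upright in each cup, in order of length, with the shortest in the red-lined cup at one end and the longest at the other end. Set each one down gently without dropping it or tipping it over, and leave the oil bottle and the eyepiece standing where they are.

Things in the scene. Friction and masses are not known exactly. Their poses are not given: they have to be found in the camera images.
- obj_red: microscope objective with a red ring round its shoulder, seen from above, shortest of four: 33 mm tall. It stands lens up on its brass thread (25 mm across, lowest 5 mm); straight steel barrel 28 mm across from 5 to 25 mm up (grip there), then the ring and a nose narrowing to 15 mm; about 80 g. Origin: centre of underside, z up. Starts upright on the bench (z 0) among the clutter
- obj_yellow: microscope objective with a yellow ring round its shoulder, seen from above, second shortest of four: 42 mm tall. It stands lens up on its brass thread (25 mm across, lowest 5 mm); straight steel barrel 29 mm across from 5 to 33 mm up (grip there), then the ring and a nose narrowing to 14 mm; about 100 g. Origin: centre of underside, z up. Starts upright on the bench (z 0) among the clutter
- obj_green: microscope objective with a green ring round its shoulder, seen from above, second longest of four: 51 mm tall. It stands lens up on its brass thread (25 mm across, lowest 5 mm); straight steel barrel 30 mm across from 5 to 41 mm up (grip there), then the ring and a nose narrowing to 13 mm; about 130 g. Origin: centre of underside, z up. Starts upright on the bench (z 0) among the clutter
- obj_blue: microscope objective with a blue ring round its shoulder, seen from above, longest of four: 60 mm tall. It stands lens up on its brass thread (25 mm across, lowest 5 mm); straight steel barrel 31 mm across from 5 to 49 mm up (grip there), then the ring and a nose narrowing to 12 mm; about 160 g. Origin: centre of underside, z up. Starts upright on the bench (z 0) among the clutter
- cup_red: round black cup on the objective rack, the one lined with red felt: outside 50, inside 44 mm across, rim 6 mm and floor 2 mm above its origin (centre of underside, 12 mm above the bench). An end cup; which end varies. Its y axis runs along the straight row of four, 64 mm apart, on a fixed aluminium bar 280 x 68 mm, top 12 mm above the bench
- cup_mid_a: round black cup on the objective rack, lined with grey felt: outside 50, inside 44 mm across, rim 6 mm and floor 2 mm above its origin (centre of underside, 12 mm above the bench). A middle cup: second or third from the red one, varies. Its y axis runs along the straight row of four, 64 mm apart, on a fixed aluminium bar 280 x 68 mm, top 12 mm above the bench
- cup_mid_b: round black cup on the objective rack, lined with grey felt: outside 50, inside 44 mm across, rim 6 mm and floor 2 mm above its origin (centre of underside, 12 mm above the bench). The other middle cup: second or third from the red one, varies. Its y axis runs along the straight row of four, 64 mm apart, on a fixed aluminium bar 280 x 68 mm, top 12 mm above the bench
- cup_end: round black cup on the objective rack, lined with grey felt: outside 50, inside 44 mm across, rim 6 mm and floor 2 mm above its origin (centre of underside, 12 mm above the bench). The end cup farthest from the red one. Its y axis runs along the straight row of four, 64 mm apart, on a fixed aluminium bar 280 x 68 mm, top 12 mm above the bench
- oil_bottle: small amber bottle of immersion oil with a white cap, 30 mm across, 57 mm tall, loose, standing among the objectives; not part of the job, leave it where it stands. Origin: centre of its underside, z up
- eyepiece: black microscope eyepiece standing with its steel tube up: black part 37 mm across and 26 mm tall, tube 23 mm across up to 48 mm; loose, among the objectives; not part of the job, leave it where it stands. Origin: centre of its underside, z up

How it is judged:
At the end, for the whole second after the job is handed in: From the red cup on: red, yellow, green, blue objective, one to a cup, each upright (0.1 rad), foot within 12 mm of the cup's centre and -1 to 4.5 mm above the cup's origin (floor at 2 mm), released and at rest (0.02 m/s, 0.2 rad/s) (horizontal distance between obj_red and cup_red below 0.012 m and z of obj_red in the frame of cup_red between -0.001 and 0.0045 m and horizontal distance between obj_blue and cup_end below 0.012 m and z of obj_blue in the frame of cup_end between -0.001 and 0.0045 m and ((horizontal distance between cup_red and cup_mid_a below 0.09 m and horizontal distance between obj_yellow and cup_mid_a below 0.012 m and z of obj_yellow in the frame of cup_mid_a between -0.001 and 0.0045 m and horizontal distance between obj_green and cup_mid_b below 0.012 m and z of obj_green in the frame of cup_mid_b between -0.001 and 0.0045 m) or (horizontal distance between cup_red and cup_mid_b below 0.09 m and horizontal distance between obj_yellow and cup_mid_b below 0.012 m and z of obj_yellow in the frame of cup_mid_b between -0.001 and 0.0045 m and horizontal distance between obj_green and cup_mid_a below 0.012 m and z of obj_green in the frame of cup_mid_a between -0.001 and 0.0045 m)) and angle between each of obj_red, obj_yellow, obj_green, obj_blue's own z axis and vertical below 0.1 rad and linear speed of each of obj_red, obj_yellow, obj_green, obj_blue below 0.02 m/s and angular speed of each of obj_red, obj_yellow, obj_green, obj_blue below 0.2 rad/s and contact force between each of obj_red, obj_yellow, obj_green, obj_blue and the fingers below 0.05 N); the robot touches nothing.
It fails at once if an objective is tipped over or tilted by more than 35 degrees (angle between any of obj_red, obj_yellow, obj_green, obj_blue's own z axis and vertical above 0.61 rad).
It fails at once if an objective is dropped (falls clear of the fingers faster than 0.5 m/s, a drop of more than about 13 mm) ((linear speed of obj_red above 0.5 m/s and contact force between obj_red and the fingers below 0.01 N) or (linear speed of obj_yellow above 0.5 m/s and contact force between obj_yellow and the fingers below 0.01 N) or (linear speed of obj_green above 0.5 m/s and contact force between obj_green and the fingers below 0.01 N) or (linear speed of obj_blue above 0.5 m/s and contact force between obj_blue and the fingers below 0.01 N)).
It fails at once if the oil bottle or the eyepiece is tilted by more than 20 degrees or shifted by more than 20 mm (angle between any of oil_bottle, eyepiece's own z axis and vertical above 0.35 rad or distance of any of oil_bottle, eyepiece from where it was at the start of the episode above 0.02 m).
It also fails if it takes over 104 s, if anything falls off the work surface, if the arm or the gripper's body presses on something with over 40 N, if the wrist force passes 120 N, or if a joint passes its speed limit or range.

## Working session

There is one attempt and no reset: what is moved stays moved. The work goes in short steps, Python scripts to look and compute and a tool call to move; the robot and the scene stay as the last step left them, time stands still between calls to the robot, and variables do not carry over. Pictures are saved under pics/ and viewed, at most 14 in all, crops included, and the job is handed in when it is done.

Besides the shell and the picture viewer there is one more tool, called after "Call:" by a JSON object that holds its "op" and its "data". play_rows: Moves the arm, as the interface text tells. Shift numbers are shares of 0.03 m and turn numbers shares of 0.1 rad, none past 1 either way. Its arguments: {"type":"object","properties":{"steps":{"type":"array"},"grip_force":{"type":"number"}},"required":["steps"]}

```bash
mkdir -p pics; python3 - <<'E'
from rig import robot
import cv2,numpy as np
o=robot.get_obs()
for k in o: print(k,np.round(o[k],3))
for n in("top","scene"):
    c=robot.camera(n); cv2.imwrite(f"pics/{n}0.png",c["image"][:,:,::-1])
    R=cv2.Rodrigues(np.array(c["rvec"]))[0]; print(n,(-R.T@np.ravel(c["tvec"])).round(3),R.round(2).tolist(),np.ravel(c["mtx"]).round(0))
E
```

```text
time 0.0
q [ 1.014  0.528  1.434  0.     1.181 -0.179]
joint_velocities [ 0.001  0.001 -0.001  0.001  0.001 -0.001]
joint_torque [ -0.    -44.005 -17.659   0.063   0.058  -0.   ]
position [0.231 0.58  0.222]
tool_rot [ 0.188  0.982 -0.001 -0.   ]
ft_force [-0.629 -0.71  -0.234]
moment [-0.002  0.059 -0.016]
grip_force 0.0
grip_width 0.087
top [0.322 0.037 1.118] [[-0.0, -1.0, 0.01], [-0.98, 0.0, -0.19], [0.19, -0.01, -0.98]] [494.   0. 318.   0. 494. 235.   0.   0.   1.]
scene [ 0.772 -0.329  0.746] [[0.8, 0.59, 0.01], [0.51, -0.69, -0.51], [-0.3, 0.41, -0.86]] [478.   0. 311.   0. 478. 246.   0.   0.   1.]
```

View pics/top0.png

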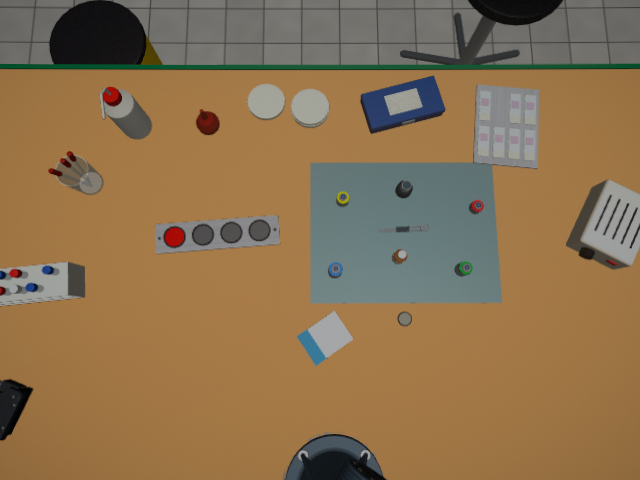

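View pics/scene0.png

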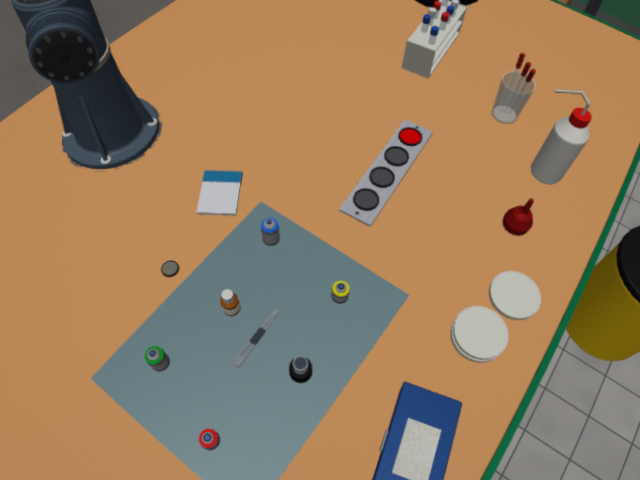

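The top view shows the rack at left (red cup 174,237; then 203,234; 231,232; 259,230). The objectives are yellow (343,198), red (477,207), green (465,268) and blue (335,270). The bottle is at (400,256) and the eyepiece at (404,188). The scene view shows the same layout, with the red cup at (410,136).

```bash
cat > h.py <<'E'
from rig import robot
import cv2,numpy as np
def ray(c,p):
    R=cv2.Rodrigues(np.array(c["rvec"],float))[0]; t=np.ravel(c["tvec"])
    u=cv2.undistortPoints(np.array(p,float).reshape(1,1,2),np.array(c["mtx"],float),np.array(c["D"],float)).ravel()
    d=R.T@np.array([u[0],u[1],1.]); return -R.T@t,d
def plane(c,p,z):
    o,d=ray(c,p); return o+d*(z-o[2])/d[2]
def tri(r1,r2):
    (a,d),(b,e)=r1,r2; d=d/np.linalg.norm(d);e=e/np.linalg.norm(e)
    s=np.linalg.lstsq(np.c_[d,-e],b-a,rcond=None)[0]; p,q=a+s[0]*d,b+s[1]*e
    return (p+q)/2,np.linalg.norm(p-q)
def colour(im,near,hue,r=14,smin=110,vmin=60):
    h=cv2.cvtColor(im,cv2.COLOR_RGB2HSV).astype(int); dh=abs((h[...,0]-hue+90)%180-90)
    m=((dh<12)&(h[...,1]>smin)&(h[...,2]>vmin)).astype(np.uint8)
    k=np.zeros_like(m);cv2.circle(k,tuple(near),r,1,-1); m&=k
    pts=cv2.findNonZero(m); hull=cv2.convexHull(pts); M=cv2.moments(hull)
    return (M["m10"]/M["m00"],M["m01"]/M["m00"]),len(pts),cv2.boundingRect(pts)
E
python3 - <<'E'
from h import *
T,S=robot.camera("top"),robot.camera("scene")
P={"red":((477,207),(208,438),0),"yellow":((343,198),(341,290),29),"green":((465,268),(156,356),62),"blue":((335,270),(269,227),110)}
for n,(a,b,h) in P.items():
    p,k,bb=colour(T["image"],a,h); q,k2,b2=colour(S["image"],b,h)
    X,g=tri(ray(T,p),ray(S,q)); z={"red":.027,"yellow":.035,"green":.043,"blue":.051}[n]
    print(n,np.round(p,1),k,bb,np.round(q,1),k2,b2,"tri",X.round(4),"gap",round(g,4),plane(T,p,z).round(4),plane(S,q,z).round(4))
# cups: dark/red discs
for nm,c,L in(("T",T,[(174,237),(203,234),(231,232),(259,230)]),("S",S,[(410,136),(397,156),(382,177),(366,199)])):
    h=cv2.cvtColor(c["image"],cv2.COLOR_RGB2HSV).astype(int)
    m=((h[...,2]<110)|((h[...,1]>150)&(abs((h[...,0]+90)%180-90)<8))).astype(np.uint8)
    n,l,st,ce=cv2.connectedComponentsWithStats(m)
    for p in L:
        i=l[p[1],p[0]]; print(nm,st[i],ce[i].round(1),*[plane(c,ce[i],z).round(4) for z in(.018,)])
for nm,a in(("bottle cap",(400,254)),("eyep",(404,186))): print(nm,plane(T,a,.05).round(3))
E
```

```text
red [477.3 205.6] 74 (472, 200, 12, 12) [207.9 438. ] 184 (199, 429, 19, 19) tri [ 0.5961 -0.3316  0.0254] gap 0.0 [ 0.5957 -0.331   0.027 ] [ 0.5966 -0.3315  0.027 ]
yellow [342.5 197.4] 77 (337, 192, 12, 12) [340.2 288.4] 134 (332, 281, 17, 16) tri [ 0.6141 -0.025   0.0332] gap 0.0004 [ 0.6138 -0.0247  0.035 ] [ 0.6144 -0.0259  0.035 ]
green [465.5 267.5] 82 (459, 261, 14, 14) [153.6 354.8] 152 (145, 346, 19, 19) tri [ 0.4524 -0.2914  0.0423] gap 0.0004 [ 0.4525 -0.291   0.043 ] [ 0.4526 -0.2915  0.043 ]
blue [335.3 268.6] 89 (329, 262, 14, 14) [269.3 224.7] 136 (261, 217, 18, 16) tri [ 0.45   -0.0061  0.0511] gap 0.0 [ 0.45  -0.006  0.051] [ 0.4499 -0.006   0.051 ]
T [163 226  23  22 409] [174.  236.5] [0.5282 0.3557 0.018 ]
T [192 223  22  23 401] [202.5 234.2] [0.5332 0.292  0.018 ]
T [220 221  23  23 401] [230.8 232. ] [0.5382 0.2283 0.018 ]
T [248 219  23  22 391] [259.1 229.8] [0.543  0.1645 0.018 ]
S [398 127  24  19 367] [409.8 136.1] [0.5291 0.3536 0.018 ]
S [384 146  25  21 405] [396.  155.8] [0.534  0.2894 0.018 ]
S [369 167  26  21 433] [381.5 176.9] [0.5392 0.2258 0.018 ]
S [353 188  26  23 474] [365.6 199. ] [0.5435 0.1625 0.018 ]
bottle cap [ 0.482 -0.148  0.05 ]
eyep [ 0.636 -0.162  0.05 ]
```

Call:
{"op": "play_rows", "data": {"steps": [1, 0, 0, 0.3, 1, 1, 0, 0, 0.3, 1, 1, 0, 0, 0.3, 1, 1, 0, 0, 0.3, 1, 1, 0, 0, 0.3, 1, 1, 0, 0, 0.3, 1, 1, 0, 0, 0.3, 1, 1, 0, 0, 0.3, 1, 1, 0, 0, 0.3, 1, 1, 0, 0, 0.3, 1], "grip_force": 20}}

```text
time: 1.2
position: [0.231, 0.5805, 0.1319]
tool_rot: [0.638, 0.77, -0.0, 0.0]
ft_force: [-0.3, -0.8, -0.1]
grip_width: 0.087
grip_force: 0.0
```

Call:
{"op": "play_rows", "data": {"steps": [1, 0, 0, 0, 1, 1, 0, 0, 0, 0.13, 1, 0, 0, 0, 0, 1, 0, 0, 0, 0, 1, 0, 0, 0, 0, 1, 0, 0, 0, 0, 1, 0, 0, 0, 0, 1, 0, 0, 0, 0, 1, 0, 0, 0, 0, 1, 0, 0, 0, 0]}}

```text
time: 2.2
position: [0.2311, 0.5807, 0.1325]
tool_rot: [0.679, 0.734, 0.0, 0.0]
ft_force: [0.3, -0.5, -0.9]
grip_width: 0.0873
grip_force: 0.0
```

```bash
cat > go.py <<'E'
import sys; from h import *
from scipy.spatial.transform import Rotation as Ro
o=robot.get_obs(); R=Ro.from_quat(o["tool_rot"]).as_matrix(); p=np.array(o["position"])
print("t",o["time"],"p",p.round(4),"ey",round(float(np.arctan2(R[1,1],R[0,1])),4),"ez",R[:,2].round(3),"F",np.round(o["ft_force"],1),"w",round(o["grip_width"],4),"gf",o["grip_force"],"q1,6",np.round([o["q"][0],o["q"][5]],2))
for a in sys.argv[1:]:
    t=np.array(eval(a)); print(a,"units",(R.T@(t-p)/.03).round(3)); p=t
E
python3 go.py "(.45,-.006,.13)" "(.45,-.006,.008)" "(.45,-.006,.13)" "(.5433,.1635,.13)" "(.5433,.1635,.0225)"
```

```text
t 2.2 p [0.2311 0.5807 0.1325] ey 0.079 ez [ 0. -0. -1.] F [ 0.3 -0.5 -0.9] w 0.0873 gf 0.0 q1,6 [1.01 0.93]
(.45,-.006,.13) units [-20.07    5.729   0.085]
(.45,-.006,.008) units [ 0.    -0.     4.067]
(.45,-.006,.13) units [-0.     0.    -4.067]
(.5433,.1635,.13) units [ 5.387  3.546 -0.   ]
(.5433,.1635,.0225) units [ 0.    -0.     3.583]
```

Call:
{"op": "play_rows", "data": {"steps": [1, -1, 0.286, 0, 0, 1, -1, 0.286, 0, 0, 1, -1, 0.286, 0, 0, 1, -1, 0.286, 0, 0, 1, -1, 0.286, 0, 0, 1, -1, 0.286, 0, 0, 1, -1, 0.286, 0, 0, 1, -1, 0.286, 0, 0, 1, -1, 0.286, 0, 0, 1, -1, 0.286, 0, 0]}}

```text
time: 3.2
position: [0.3409, 0.2874, 0.1328]
tool_rot: [0.679, 0.735, 0.0, 0.0]
ft_force: [-0.4, 0.4, 0.5]
grip_width: 0.0868
grip_force: 0.0
```

Call:
{"op": "play_rows", "data": {"steps": [1, -1, 0.286, 0, 0, 1, -1, 0.286, 0, 0, 1, -1, 0.286, 0, 0, 1, -1, 0.286, 0, 0, 1, -1, 0.286, 0, 0, 1, -1, 0.286, 0, 0, 1, -1, 0.286, 0, 0, 1, -1, 0.286, 0, 0, 1, -1, 0.286, 0, 0, 1, -1, 0.286, 0, 0]}}

```text
time: 4.2
position: [0.4501, -0.0053, 0.1328]
tool_rot: [0.679, 0.734, 0.0, 0.0]
ft_force: [-0.1, 0.8, 0.1]
grip_width: 0.0873
grip_force: 0.0
```

```bash
python3 - <<'E'
from h import *
c=robot.camera("wrist"); cv2.imwrite("pics/w1.png",c["image"][:,:,::-1])
E
python3 go.py "(.45,-.006,.008)"
```

```text
t 4.25 p [ 0.454  -0.0094  0.1331] ey 0.0771 ez [ 0.006 -0.004 -1.   ] F [ 2.6 -2.4  1. ] w 0.0871 gf 0.0 q1,6 [-0.27 -0.34]
(.45,-.006,.008) units [ 0.14  -0.148  4.168]
```

View pics/w1.png

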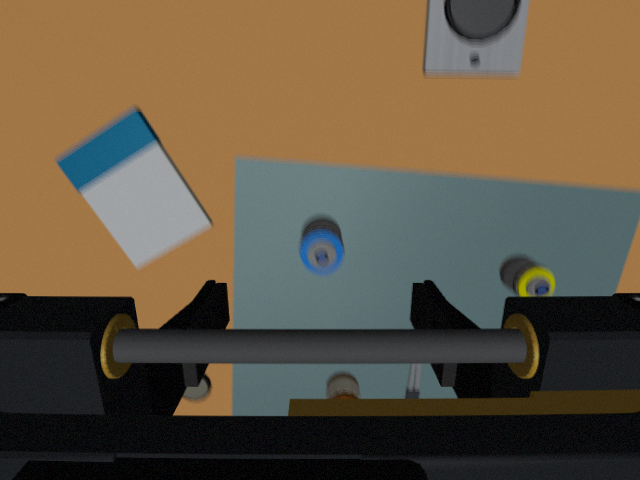

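The wrist view shows blue's ring at (322,250), centred between the fingers, with yellow at (536,282). The arm was still swinging slightly, so I'll settle and measure again.

Call:
{"op": "play_rows", "data": {"steps": [1, 0, 0, 0, 0, 1, 0, 0, 0, 0, 1, 0, 0, 0, 0, 1, 0, 0, 0, 0, 1, 0, 0, 0, 0, 1, 0, 0, 0, 0, 1, 0, 0, 0, 0, 1, 0, 0, 0, 0, 1, 0, 0, 0, 0, 1, 0, 0, 0, 0]}}

```text
time: 5.25
position: [0.4495, -0.0039, 0.1326]
tool_rot: [0.679, 0.734, -0.0, -0.0]
ft_force: [0.4, 0.9, -0.5]
grip_width: 0.0868
grip_force: 0.0
```

```bash
python3 go.py "(.45,-.006,.008)"; python3 - <<'E'
from h import *
c=robot.camera("wrist")
for n,h,a,z in(("blue",110,(322,250),.051),("yellow",29,(536,282),.035)):
    p,k,b=colour(c["image"],a,h,r=40); print(n,p,k,b,plane(c,p,z).round(4))
E
```

```text
t 5.25 p [ 0.4495 -0.0039  0.1326] ey 0.0789 ez [-0.  0. -1.] F [ 0.4  0.9 -0.5] w 0.0868 gf 0.0 q1,6 [-0.26 -0.34]
(.45,-.006,.008) units [-0.07   0.011  4.152]
blue (321.03582123934575, 250.63176687399215) 872 (299, 230, 45, 43) [ 0.4515 -0.0043  0.051 ]
yellow (527.5305422647527, 284.4236842105263) 547 (500, 256, 56, 66) [ 0.6091 -0.0238  0.035 ]
```

Call:
{"op": "play_rows", "data": {"steps": [1, -0.04, 0.03, 0.6, 0, 1, 0, 0, 0.7, 0, 1, 0, 0, 0.7, 0, 1, 0, 0, 0.7, 0, 1, 0, 0, 0.6, 0, 1, 0, 0, 0.45, 0, 1, 0, 0, 0.25, 0, 1, 0, 0, 0.15, 0, 1, 0, 0, 0, 0, 1, 0, 0, 0, 0]}}

```text
time: 6.3
position: [0.4508, -0.0051, 0.0084]
tool_rot: [0.679, 0.734, 0.0, 0.0]
ft_force: [-1.1, 0.0, -0.8]
grip_width: 0.087
grip_force: 0.0
```

Call:
{"op": "play_rows", "data": {"steps": [-0.6, 0, 0, 0, 0, -0.6, 0, 0, 0, 0, -0.8, 0, 0, 0, 0, -1, 0, 0, 0, 0, -1, 0, 0, 0, 0, -1, 0, 0, 0, 0, -1, 0, 0, 0, 0, -1, 0, 0, 0, 0, -1, 0, 0, 0, 0, -1, 0, 0, 0, 0]}}

```text
time: 7.3
position: [0.4505, -0.005, 0.008]
tool_rot: [0.679, 0.734, 0.0, 0.0]
ft_force: [-0.2, -0.5, 0.3]
grip_width: 0.03
grip_force: 20.0
```

```bash
python3 go.py "(.45,-.005,.13)" "(.5433,.1635,.13)" "(.5433,.1635,.0225)"
```

```text
t 7.3 p [ 0.4505 -0.005   0.008 ] ey 0.079 ez [ 0. -0. -1.] F [-0.2 -0.5  0.3] w 0.03 gf 19.999369529541582 q1,6 [-0.26 -0.34]
(.45,-.005,.13) units [ 2.000e-03 -1.800e-02 -4.066e+00]
(.5433,.1635,.13) units [5.354 3.543 0.   ]
(.5433,.1635,.0225) units [ 0.    -0.     3.583]
```

Call:
{"op": "play_rows", "data": {"steps": [-1, 0, 0, -0.1, 0, -1, 0, 0, -0.3, 0, -1, 0, 0, -0.6, 0, -1, 0, 0, -0.8, 0, -1, 0, 0, -0.8, 0, -1, 0, 0, -0.7, 0, -1, 0, 0, -0.5, 0, -1, 0, 0, -0.27, 0, -1, 0, 0, 0, 0, -1, 0, 0, 0, 0]}}

```text
time: 8.3
position: [0.4501, -0.0049, 0.13]
tool_rot: [0.679, 0.734, -0.0, -0.0]
ft_force: [-0.7, 0.2, -1.9]
grip_width: 0.0303
grip_force: 20.0
```

Call:
{"op": "play_rows", "data": {"steps": [-1, 0.15, 0.1, 0, 0, -1, 0.45, 0.3, 0, 0, -1, 0.7, 0.45, 0, 0, -1, 0.9, 0.6, 0, 0, -1, 0.9, 0.6, 0, 0, -1, 0.9, 0.6, 0, 0, -1, 0.7, 0.45, 0, 0, -1, 0.45, 0.3, 0, 0, -1, 0.2, 0.13, 0, 0, -1, 0, 0, 0, 0]}}

```text
time: 9.3
position: [0.5431, 0.1637, 0.1295]
tool_rot: [0.678, 0.735, -0.001, -0.0]
ft_force: [1.1, -0.2, -2.0]
grip_width: 0.0306
grip_force: 20.0
```

Call:
{"op": "play_rows", "data": {"steps": [-1, 0, 0, 0, 0, -1, 0, 0, 0, 0, -1, 0, 0, 0, 0, -1, 0, 0, 0, 0, -1, 0, 0, 0, 0, -1, 0, 0, 0.1, 0, -1, 0, 0, 0.2, 0, -1, 0, 0, 0.2, 0, -1, 0, 0, 0, 0, -1, 0, 0, 0, 0]}}

```text
time: 10.3
position: [0.5431, 0.1633, 0.1147]
tool_rot: [0.679, 0.734, -0.0, -0.0]
ft_force: [0.2, 0.1, -0.7]
grip_width: 0.0305
grip_force: 20.0
```

```bash
python3 go.py "(.5433,.1635,.0225)";python3 - <<'E'
from h import *
c=robot.camera("wrist"); cv2.imwrite("pics/w2.png",c["image"][:,:,::-1])
E
```

```text
t 10.3 p [0.5431 0.1633 0.1147] ey 0.079 ez [-0.001 -0.    -1.   ] F [ 0.2  0.1 -0.7] w 0.0305 gf 19.99929569195956 q1,6 [0.1  0.02]
(.5433,.1635,.0225) units [0.005 0.01  3.072]
```

View pics/w2.png

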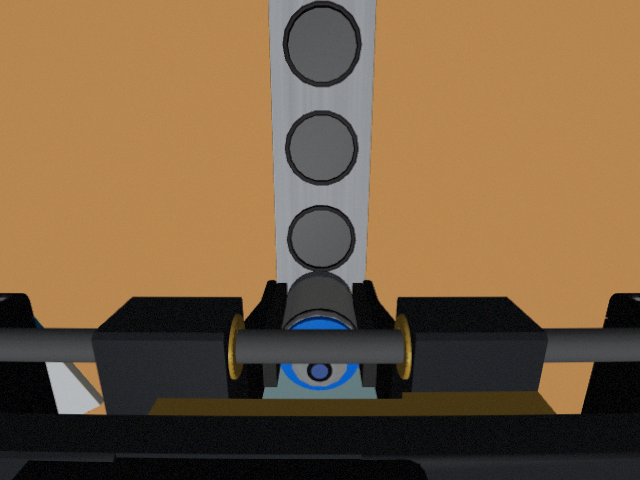

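Blue is held upright between the fingers. Three grey cups show along the row at (321,237), (321,147) and (322,43). I'll cast these to the plane.

```bash
python3 - <<'E'
from h import *
c=robot.camera("wrist")
m=((c["image"].max(2)<110)).astype(np.uint8)
n,l,st,ce=cv2.connectedComponentsWithStats(m)
for p in((321,237),(321,147),(322,43)):
    i=l[p[1],p[0]]; print(st[i],ce[i].round(1),plane(c,p,.017).round(4),plane(c,ce[i],.014).round(4))
E
```

```text
[     0    205    640    275 109130] [319.3 385.5] [0.545  0.1679 0.017 ] [0.5541 0.0391 0.014 ]
[ 284  110   74   76 4377] [320.8 147.3] [0.5398 0.2307 0.017 ] [0.5397 0.2303 0.014 ]
[ 282    1   79   86 5385] [321.1  43.4] [0.5352 0.2941 0.017 ] [0.5347 0.2944 0.014 ]
```

Call:
{"op": "play_rows", "data": {"steps": [-1, 0.05, 0.02, 0.2, 0, -1, 0, 0, 0.4, 0, -1, 0, 0, 0.5, 0, -1, 0, 0, 0.5, 0, -1, 0, 0, 0.5, 0, -1, 0, 0, 0.35, 0, -1, 0, 0, 0.25, 0, -1, 0, 0, 0.15, 0, -1, 0, 0, 0.1, 0, -1, 0, 0, 0.05, 0]}}

```text
time: 11.4
position: [0.5441, 0.1649, 0.0252]
tool_rot: [0.679, 0.734, 0.0, 0.0]
ft_force: [0.3, 0.4, -0.4]
grip_width: 0.0305
grip_force: 20.0
```

Call:
{"op": "play_rows", "data": {"steps": [-1, 0, 0, 0.02, 0, -1, 0, 0, 0.02, 0, -1, 0, 0, 0.02, 0, -1, 0, 0, 0.02, 0, -1, 0, 0, 0, 0, -1, 0, 0, 0, 0, -1, 0, 0, 0, 0, -1, 0, 0, 0, 0, -1, 0, 0, 0, 0, -1, 0, 0, 0, 0]}}

```text
time: 12.4
position: [0.5439, 0.1649, 0.0227]
tool_rot: [0.679, 0.735, -0.0, 0.0]
ft_force: [0.4, -0.5, -1.0]
grip_width: 0.0308
grip_force: 20.0
```

```bash
python3 go.py "(.5437,.165,.0220)"
```

```text
t 12.4 p [0.5439 0.1649 0.0227] ey 0.0791 ez [-0. -0. -1.] F [ 0.4 -0.5 -1. ] w 0.0308 gf 19.99928809236735 q1,6 [0.1  0.02]
(.5437,.165,.0220) units [ 0.004 -0.005  0.025]
```

Call:
{"op": "play_rows", "data": {"steps": [-1, 0, 0, 0.02, 0, -1, 0, 0, 0, 0, -1, 0, 0, 0, 0, -0.25, 0, 0, 0, 0, -0.1, 0, 0, 0, 0, 0.2, 0, 0, 0, 0, 0.6, 0, 0, 0, 0, 1, 0, 0, 0, 0, 1, 0, 0, 0, 0, 1, 0, 0, 0, 0]}}

```text
time: 13.4
position: [0.5439, 0.1649, 0.0222]
tool_rot: [0.679, 0.734, -0.0, 0.0]
ft_force: [0.5, 0.7, -0.2]
grip_width: 0.0715
grip_force: 0.0
```

Call:
{"op": "play_rows", "data": {"steps": [1, 0, 0, -0.1, 0, 1, 0, 0, -0.3, 0, 1, 0, 0, -0.5, 0, 1, 0, 0, -0.7, 0, 1, 0, 0, -0.7, 0, 1, 0, 0, -0.6, 0, 1, 0, 0, -0.4, 0, 1, 0, 0, -0.2, 0, 1, 0, 0, -0.1, 0, 1, 0, 0, 0, 0]}}

```text
time: 14.4
position: [0.5437, 0.1648, 0.1301]
tool_rot: [0.679, 0.734, -0.0, -0.0]
ft_force: [0.2, -0.9, -0.1]
grip_width: 0.0871
grip_force: 0.0
```

```bash
python3 go.py "(.4526,-.2905,.13)" "(.4526,-.2905,.008)"; python3 - <<'E'
from h import *
for n in("top","wrist"):
  c=robot.camera(n); i=c["image"]; cv2.imwrite(f"pics/{n}3.png",(i if n=="wrist" else cv2.resize(i[160:320,140:520],None,fx=2,fy=2))[:,:,::-1])
E
```

```text
t 14.4 p [0.5437 0.1648 0.1301] ey 0.079 ez [-0. -0. -1.] F [ 0.2 -0.9 -0.1] w 0.0871 gf 0.0 q1,6 [0.1  0.02]
(.4526,-.2905,.13) units [-1.4891e+01 -4.2250e+00  5.0000e-03]
(.4526,-.2905,.008) units [0.000e+00 1.000e-03 4.067e+00]
```

View pics/wrist3.png

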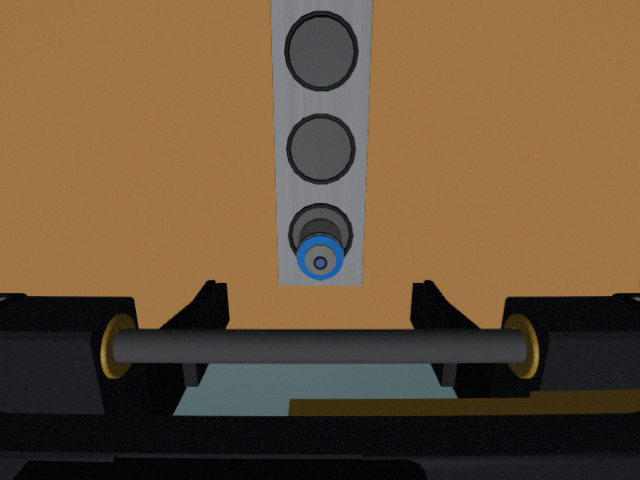

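Blue stands upright in the end cup, with its ring at (320,257). Green is next.

Call:
{"op": "play_rows", "data": {"steps": [1, -0.3, -0.085, 0, 0, 1, -0.6, -0.17, 0, 0, 1, -0.9, -0.255, 0, 0, 1, -0.9, -0.255, 0, 0, 1, -0.9, -0.255, 0, 0, 1, -0.9, -0.255, 0, 0, 1, -0.9, -0.255, 0, 0, 1, -0.9, -0.255, 0, 0, 1, -0.9, -0.255, 0, 0, 1, -0.9, -0.255, 0, 0]}}

```text
time: 15.5
position: [0.4934, -0.0843, 0.1297]
tool_rot: [0.679, 0.734, -0.0, -0.001]
ft_force: [0.9, -0.4, 0.7]
grip_width: 0.0873
grip_force: 0.0
```

Call:
{"op": "play_rows", "data": {"steps": [1, -0.9, -0.255, 0, 0, 1, -0.9, -0.255, 0, 0, 1, -0.9, -0.255, 0, 0, 1, -0.9, -0.255, 0, 0, 1, -0.9, -0.255, 0, 0, 1, -0.9, -0.255, 0, 0, 1, -0.7, -0.2, 0, 0, 1, -0.45, -0.13, 0, 0, 1, -0.24, -0.07, 0, 0, 1, 0, 0, 0, 0]}}

```text
time: 16.5
position: [0.4524, -0.291, 0.1299]
tool_rot: [0.679, 0.734, 0.0, -0.0]
ft_force: [-0.1, 0.8, -0.7]
grip_width: 0.0871
grip_force: 0.0
```

Call:
{"op": "play_rows", "data": {"steps": [1, 0, 0, 0, 0, 1, 0, 0, 0, 0, 1, 0, 0, 0, 0, 1, 0, 0, 0, 0, 1, 0, 0, 0, 0, 1, 0, 0, 0, 0, 1, 0, 0, 0.3, 0, 1, 0, 0, 0.4, 0, 1, 0, 0, 0.3, 0, 1, 0, 0, 0, 0]}}

```text
time: 17.5
position: [0.4517, -0.2895, 0.0981]
tool_rot: [0.679, 0.734, 0.0, -0.002]
ft_force: [-0.8, 0.5, 0.9]
grip_width: 0.087
grip_force: 0.0
```

```bash
python3 go.py "(.4526,-.2905,.008)"; python3 - <<'E'
from h import *
c=robot.camera("wrist")
p,k,b=colour(c["image"],(321,265),62,r=60); print(p,k,b,plane(c,p,.043).round(4))
E
```

```text
t 17.5 p [ 0.4517 -0.2895  0.0981] ey 0.0788 ez [-0.003  0.003 -1.   ] F [-0.8  0.5  0.9] w 0.087 gf 0.0 q1,6 [-0.78 -0.86]
(.4526,-.2905,.008) units [-0.047  0.037  3.004]
(322.9467976263556, 264.2551667689789) 937 (300, 242, 47, 45) [ 0.4545 -0.2896  0.043 ]
```

Call:
{"op": "play_rows", "data": {"steps": [1, 0, 0.03, 0.3, 0, 1, 0, 0, 0.5, 0, 1, 0, 0, 0.6, 0, 1, 0, 0, 0.6, 0, 1, 0, 0, 0.5, 0, 1, 0, 0, 0.3, 0, 1, 0, 0, 0.2, 0, 1, 0, 0, 0.05, 0, 1, 0, 0, 0, 0, 1, 0, 0, 0, 0]}}

```text
time: 18.55
position: [0.454, -0.2907, 0.0092]
tool_rot: [0.679, 0.734, -0.0, 0.001]
ft_force: [-0.1, 0.2, -0.3]
grip_width: 0.087
grip_force: 0.0
```

Call:
{"op": "play_rows", "data": {"steps": [-0.6, 0, 0, 0, 0, -0.6, 0, 0, 0, 0, -0.8, 0, 0, 0, 0, -1, 0, 0, 0, 0, -1, 0, 0, 0, 0, -1, 0, 0, 0, 0, -1, 0, 0, 0, 0, -1, 0, 0, 0, 0, -1, 0, 0, 0, 0, -1, 0, 0, 0, 0]}}

```text
time: 19.55
position: [0.4537, -0.2904, 0.0086]
tool_rot: [0.679, 0.734, 0.0, -0.0]
ft_force: [-1.1, -1.2, -0.0]
grip_width: 0.0295
grip_force: 20.0
```

Call:
{"op": "play_rows", "data": {"steps": [-1, 0, 0, -0.1, 0, -1, 0, 0, -0.3, 0, -1, 0, 0, -0.6, 0, -1, 0, 0, -0.8, 0, -1, 0, 0, -0.8, 0, -1, 0, 0, -0.7, 0, -1, 0, 0, -0.5, 0, -1, 0, 0, -0.27, 0, -1, 0, 0, 0, 0, -1, 0, 0, 0, 0]}}

```text
time: 20.55
position: [0.4533, -0.2901, 0.1305]
tool_rot: [0.679, 0.734, 0.0, -0.0]
ft_force: [-0.7, -0.3, -1.5]
grip_width: 0.0297
grip_force: 20.0
```

```bash
python3 go.py "(.539,.2285,.13)" "(.539,.2285,.0220)"
```

```text
t 20.55 p [ 0.4533 -0.2901  0.1305] ey 0.079 ez [-0.001  0.001 -1.   ] F [-0.7 -0.3 -1.5] w 0.0297 gf 19.999988009221852 q1,6 [-0.78 -0.86]
(.539,.2285,.13) units [17.006  4.211  0.024]
(.539,.2285,.0220) units [-2.0e-03  2.0e-03  3.6e+00]
```

Call:
{"op": "play_rows", "data": {"steps": [-1, 0.2, 0.05, 0, 0, -1, 0.5, 0.124, 0, 0, -1, 0.8, 0.198, 0, 0, -1, 1, 0.248, 0, 0, -1, 1, 0.248, 0, 0, -1, 1, 0.248, 0, 0, -1, 1, 0.248, 0, 0, -1, 1, 0.248, 0, 0, -1, 1, 0.248, 0, 0, -1, 1, 0.248, 0, 0]}}

```text
time: 21.55
position: [0.4956, -0.0285, 0.1301]
tool_rot: [0.678, 0.735, -0.0, -0.001]
ft_force: [0.7, 0.4, -2.4]
grip_width: 0.0295
grip_force: 20.0
```

Call:
{"op": "play_rows", "data": {"steps": [-1, 1, 0.248, 0, 0, -1, 1, 0.248, 0, 0, -1, 1, 0.248, 0, 0, -1, 1, 0.248, 0, 0, -1, 1, 0.248, 0, 0, -1, 1, 0.248, 0, 0, -1, 1, 0.248, 0, 0, -1, 0.8, 0.198, 0, 0, -1, 0.5, 0.124, 0, 0, -1, 0.2, 0.05, 0, 0]}}

```text
time: 22.55
position: [0.5386, 0.2299, 0.1301]
tool_rot: [0.678, 0.735, -0.0, -0.0]
ft_force: [-0.3, -0.4, -1.6]
grip_width: 0.0296
grip_force: 20.0
```

Call:
{"op": "play_rows", "data": {"steps": [-1, 0, 0, 0, 0, -1, 0, 0, 0, 0, -1, 0, 0, 0, 0, -1, 0, 0, 0, 0, -1, 0, 0, 0, 0, -1, 0, 0, 0, 0, -1, 0, 0, 0.2, 0, -1, 0, 0, 0.2, 0, -1, 0, 0, 0.1, 0, -1, 0, 0, 0, 0]}}

```text
time: 23.55
position: [0.5389, 0.2279, 0.1148]
tool_rot: [0.679, 0.734, -0.001, -0.001]
ft_force: [-0.1, 0.3, -1.9]
grip_width: 0.0293
grip_force: 20.0
```

```bash
python3 go.py "(.539,.2285,.0225)"
```

```text
t 23.55 p [0.5389 0.2279 0.1148] ey 0.079 ez [-0.002 -0.    -1.   ] F [-0.1  0.3 -1.9] w 0.0293 gf 19.999981499277055 q1,6 [0.21 0.13]
(.539,.2285,.0225) units [0.02  0.012 3.076]
```

Call:
{"op": "play_rows", "data": {"steps": [-1, 0.02, 0.01, 0.2, 0, -1, 0, 0, 0.4, 0, -1, 0, 0, 0.5, 0, -1, 0, 0, 0.5, 0, -1, 0, 0, 0.5, 0, -1, 0, 0, 0.35, 0, -1, 0, 0, 0.25, 0, -1, 0, 0, 0.15, 0, -1, 0, 0, 0.1, 0, -1, 0, 0, 0.05, 0]}}

```text
time: 24.55
position: [0.54, 0.2287, 0.0258]
tool_rot: [0.679, 0.734, 0.0, 0.0]
ft_force: [-0.6, 0.7, -1.4]
grip_width: 0.0291
grip_force: 20.0
```

Call:
{"op": "play_rows", "data": {"steps": [-1, 0, 0, 0.02, 0, -1, 0, 0, 0.02, 0, -1, 0, 0, 0.02, 0, -1, 0, 0, 0.01, 0, -1, 0, 0, 0, 0, -1, 0, 0, 0, 0, -1, 0, 0, 0, 0, -1, 0, 0, 0, 0, -1, 0, 0, 0, 0, -1, 0, 0, 0, 0]}}

```text
time: 25.55
position: [0.5398, 0.2286, 0.0237]
tool_rot: [0.679, 0.734, 0.0, 0.0]
ft_force: [-0.5, -0.2, -1.9]
grip_width: 0.0293
grip_force: 20.0
```

```bash
python3 go.py "(.539,.2285,.0224)"
```

```text
t 25.55 p [0.5398 0.2286 0.0237] ey 0.079 ez [ 0. -0. -1.] F [-0.5 -0.2 -1.9] w 0.0293 gf 19.999967054463923 q1,6 [0.21 0.13]
(.539,.2285,.0224) units [-0.002 -0.026  0.042]
```

Call:
{"op": "play_rows", "data": {"steps": [-1, 0, 0, 0.02, 0, -1, 0, 0, 0.02, 0, -1, 0, 0, 0, 0, -0.3, 0, 0, 0, 0, -0.1, 0, 0, 0, 0, 0.2, 0, 0, 0, 0, 0.6, 0, 0, 0, 0, 1, 0, 0, 0, 0, 1, 0, 0, 0, 0, 1, 0, 0, 0, 0]}}

```text
time: 26.55
position: [0.5398, 0.2287, 0.0225]
tool_rot: [0.679, 0.734, 0.0, 0.0]
ft_force: [0.5, 0.3, 0.5]
grip_width: 0.0703
grip_force: 0.0
```

Call:
{"op": "play_rows", "data": {"steps": [1, 0, 0, -0.1, 0, 1, 0, 0, -0.3, 0, 1, 0, 0, -0.5, 0, 1, 0, 0, -0.7, 0, 1, 0, 0, -0.7, 0, 1, 0, 0, -0.6, 0, 1, 0, 0, -0.4, 0, 1, 0, 0, -0.2, 0, 1, 0, 0, -0.1, 0, 1, 0, 0, 0, 0]}}

```text
time: 27.55
position: [0.5396, 0.2286, 0.1305]
tool_rot: [0.679, 0.734, -0.0, -0.0]
ft_force: [-0.0, -0.7, 0.5]
grip_width: 0.0868
grip_force: 0.0
```

```bash
python3 go.py "(.614,-.0245,.13)" "(.614,-.0245,.008)"; python3 - <<'E'
from h import *
c=robot.camera("wrist"); cv2.imwrite("pics/w4.png",c["image"][:,:,::-1])
E
```

```text
t 27.55 p [0.5396 0.2286 0.1305] ey 0.0789 ez [-0. -0. -1.] F [-0.  -0.7  0.5] w 0.0868 gf 0.0 q1,6 [0.21 0.13]
(.614,-.0245,.13) units [-8.606  1.806  0.017]
(.614,-.0245,.008) units [0.    0.    4.067]
```

View pics/w4.png

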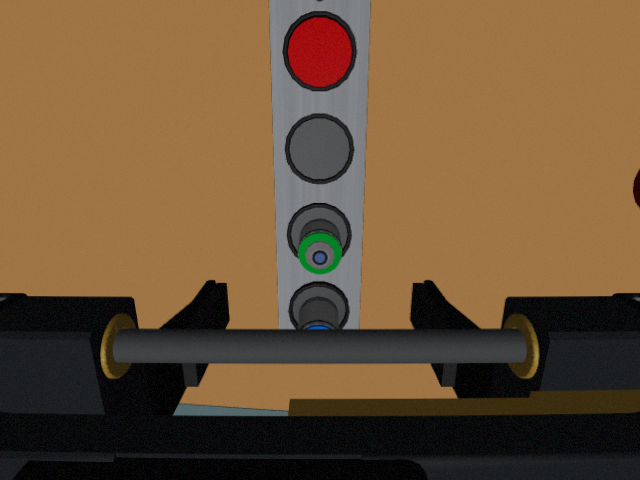

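Green is upright in its cup at (320,250), next to blue. Yellow is next.

Call:
{"op": "play_rows", "data": {"steps": [1, -0.2, 0.04, 0, 0, 1, -0.5, 0.105, 0, 0, 1, -0.8, 0.17, 0, 0, 1, -1, 0.21, 0, 0, 1, -1, 0.21, 0, 0, 1, -1, 0.21, 0, 0, 1, -1, 0.21, 0, 0, 1, -1, 0.21, 0, 0, 1, -0.9, 0.19, 0, 0, 1, -0.6, 0.125, 0, 0]}}

```text
time: 28.6
position: [0.6093, -0.0099, 0.1299]
tool_rot: [0.68, 0.734, -0.0, 0.0]
ft_force: [0.2, 0.2, 0.1]
grip_width: 0.0869
grip_force: 0.0
```

Call:
{"op": "play_rows", "data": {"steps": [1, -0.4, 0.085, 0, 0, 1, -0.2, 0.04, 0, 0, 1, 0, 0, 0, 0, 1, 0, 0, 0.2, 0, 1, 0, 0, 0.3, 0, 1, 0, 0, 0.3, 0, 1, 0, 0, 0.2, 0, 1, 0, 0, 0, 0, 1, 0, 0, 0, 0, 1, 0, 0, 0, 0]}}

```text
time: 29.6
position: [0.6144, -0.0243, 0.1007]
tool_rot: [0.679, 0.734, 0.0, 0.0]
ft_force: [-0.4, -0.3, 0.1]
grip_width: 0.0872
grip_force: 0.0
```

```bash
python3 go.py "(.614,-.0245,.008)"; python3 - <<'E'
from h import *
c=robot.camera("wrist")
p,k,b=colour(c["image"],(321,265),29,r=60,smin=170,vmin=100); print(p,k,b,plane(c,p,.035).round(4))
E
```

```text
t 29.6 p [ 0.6144 -0.0243  0.1007] ey 0.079 ez [ 0.001 -0.    -1.   ] F [-0.4 -0.3  0.1] w 0.0872 gf 0.0 q1,6 [-0.22 -0.3 ]
(.614,-.0245,.008) units [-0.005 -0.016  3.089]
(321.06471306471303, 256.45042735042733) 789 (300, 236, 43, 42) [ 0.6163 -0.0233  0.035 ]
```

Call:
{"op": "play_rows", "data": {"steps": [1, 0, 0.03, 0.3, 0, 1, 0, 0, 0.5, 0, 1, 0, 0, 0.6, 0, 1, 0, 0, 0.6, 0, 1, 0, 0, 0.5, 0, 1, 0, 0, 0.3, 0, 1, 0, 0, 0.2, 0, 1, 0, 0, 0.07, 0, 1, 0, 0, 0, 0, 1, 0, 0, 0, 0]}}

```text
time: 30.65
position: [0.6156, -0.0243, 0.009]
tool_rot: [0.679, 0.734, 0.0, 0.001]
ft_force: [-0.0, -0.1, -0.1]
grip_width: 0.0869
grip_force: 0.0
```

Call:
{"op": "play_rows", "data": {"steps": [-0.6, 0, 0, 0, 0, -0.6, 0, 0, 0, 0, -0.8, 0, 0, 0, 0, -1, 0, 0, 0, 0, -1, 0, 0, 0, 0, -1, 0, 0, 0, 0, -1, 0, 0, 0, 0, -1, 0, 0, 0, 0, -1, 0, 0, 0, 0, -1, 0, 0, 0, 0]}}

```text
time: 31.65
position: [0.6151, -0.0242, 0.0083]
tool_rot: [0.679, 0.734, 0.0, 0.0]
ft_force: [0.5, -0.2, -0.7]
grip_width: 0.0289
grip_force: 20.0
```

Call:
{"op": "play_rows", "data": {"steps": [-1, 0, 0, -0.1, 0, -1, 0, 0, -0.3, 0, -1, 0, 0, -0.6, 0, -1, 0, 0, -0.8, 0, -1, 0, 0, -0.8, 0, -1, 0, 0, -0.7, 0, -1, 0, 0, -0.5, 0, -1, 0, 0, -0.27, 0, -1, 0, 0, 0, 0, -1, 0, 0, 0, 0]}}

```text
time: 32.65
position: [0.6145, -0.0241, 0.1302]
tool_rot: [0.679, 0.734, -0.0, -0.0]
ft_force: [0.6, 0.7, -0.6]
grip_width: 0.0285
grip_force: 20.0
```

```bash
python3 go.py "(.5342,.292,.13)" "(.5342,.292,.0225)"
```

```text
t 32.65 p [ 0.6145 -0.0241  0.1302] ey 0.079 ez [-0.001  0.    -1.   ] F [ 0.6  0.7 -0.6] w 0.0285 gf 19.999556844122708 q1,6 [-0.22 -0.3 ]
(.5342,.292,.13) units [ 1.0716e+01 -1.8380e+00  9.0000e-03]
(.5342,.292,.0225) units [-1.000e-03  3.000e-03  3.583e+00]
```

Call:
{"op": "play_rows", "data": {"steps": [-1, 0.2, -0.034, 0, 0, -1, 0.5, -0.086, 0, 0, -1, 0.8, -0.137, 0, 0, -1, 1, -0.1715, 0, 0, -1, 1, -0.1715, 0, 0, -1, 1, -0.1715, 0, 0, -1, 1, -0.1715, 0, 0, -1, 1, -0.1715, 0, 0, -1, 1, -0.1715, 0, 0, -1, 1, -0.1715, 0, 0]}}

```text
time: 33.65
position: [0.5494, 0.2287, 0.1297]
tool_rot: [0.678, 0.735, -0.001, -0.001]
ft_force: [0.7, -0.7, -1.3]
grip_width: 0.0286
grip_force: 20.0
```

Call:
{"op": "play_rows", "data": {"steps": [-1, 1, -0.17, 0, 0, -1, 0.7, -0.12, 0, 0, -1, 0.37, -0.065, 0, 0, -1, 0.15, -0.025, 0, 0, -1, 0, 0, 0, 0, -1, 0, 0, 0, 0, -1, 0, 0, 0, 0, -1, 0, 0, 0, 0, -1, 0, 0, 0, 0, -1, 0, 0, 0, 0]}}

```text
time: 34.65
position: [0.5349, 0.2917, 0.1305]
tool_rot: [0.679, 0.734, 0.0, 0.0]
ft_force: [0.5, -0.1, -1.4]
grip_width: 0.0282
grip_force: 20.0
```

```bash
python3 go.py "(.5342,.292,.0225)"
```

```text
t 34.65 p [0.5349 0.2917 0.1305] ey 0.0783 ez [ 0.  0. -1.] F [ 0.5 -0.1 -1.4] w 0.0282 gf 19.999685171060264 q1,6 [0.32 0.24]
(.5342,.292,.0225) units [ 0.013 -0.021  3.6  ]
```

Call:
{"op": "play_rows", "data": {"steps": [-1, 0.01, -0.02, 0.3, 0, -1, 0, 0, 0.5, 0, -1, 0, 0, 0.6, 0, -1, 0, 0, 0.6, 0, -1, 0, 0, 0.6, 0, -1, 0, 0, 0.4, 0, -1, 0, 0, 0.25, 0, -1, 0, 0, 0.15, 0, -1, 0, 0, 0.06, 0, -1, 0, 0, 0.04, 0]}}

```text
time: 35.65
position: [0.5345, 0.2925, 0.0258]
tool_rot: [0.679, 0.734, 0.0, 0.0]
ft_force: [-0.5, -0.2, -1.1]
grip_width: 0.0281
grip_force: 20.0
```

Call:
{"op": "play_rows", "data": {"steps": [-1, 0, 0, 0.02, 0, -1, 0, 0, 0.02, 0, -1, 0, 0, 0.02, 0, -1, 0, 0, 0.02, 0, -1, 0, 0, 0.02, 0, -1, 0, 0, 0, 0, -1, 0, 0, 0, 0, -1, 0, 0, 0, 0, -1, 0, 0, 0, 0, -1, 0, 0, 0, 0]}}

```text
time: 36.65
position: [0.5341, 0.2923, 0.0225]
tool_rot: [0.679, 0.734, 0.0, 0.0]
ft_force: [0.7, -0.4, -1.2]
grip_width: 0.0285
grip_force: 20.0
```

```bash
python3 go.py "(.5342,.292,.0223)"
```

```text
t 36.65 p [0.5341 0.2923 0.0225] ey 0.079 ez [ 0.  0. -1.] F [ 0.7 -0.4 -1.2] w 0.0285 gf 19.99969360884279 q1,6 [0.32 0.24]
(.5342,.292,.0223) units [-0.01   0.004  0.006]
```

Call:
{"op": "play_rows", "data": {"steps": [-1, 0, 0, 0.01, 0, -1, 0, 0, 0, 0, -1, 0, 0, 0, 0, -0.3, 0, 0, 0, 0, -0.1, 0, 0, 0, 0, 0.2, 0, 0, 0, 0, 0.6, 0, 0, 0, 0, 1, 0, 0, 0, 0, 1, 0, 0, 0, 0, 1, 0, 0, 0, 0]}}

```text
time: 37.65
position: [0.5341, 0.2923, 0.0221]
tool_rot: [0.679, 0.734, 0.0, 0.0]
ft_force: [0.2, -0.2, -0.2]
grip_width: 0.0709
grip_force: 0.0
```

Call:
{"op": "play_rows", "data": {"steps": [1, 0, 0, -0.1, 0, 1, 0, 0, -0.3, 0, 1, 0, 0, -0.5, 0, 1, 0, 0, -0.7, 0, 1, 0, 0, -0.7, 0, 1, 0, 0, -0.6, 0, 1, 0, 0, -0.4, 0, 1, 0, 0, -0.2, 0, 1, 0, 0, -0.1, 0, 1, 0, 0, 0, 0]}}

```text
time: 38.65
position: [0.5339, 0.2922, 0.1302]
tool_rot: [0.679, 0.734, -0.0, -0.0]
ft_force: [0.1, -0.1, -0.6]
grip_width: 0.0873
grip_force: 0.0
```

```bash
python3 go.py "(.5965,-.331,.13)" "(.5965,-.331,.007)"; python3 - <<'E'
from h import *
c=robot.camera("wrist"); cv2.imwrite("pics/w5.png",c["image"][:,:,::-1])
m=colour(c["image"],(321,142),0,r=60); print(m,plane(c,m[0],.014))
E
```

```text
t 38.65 p [0.5339 0.2922 0.1302] ey 0.079 ez [-0. -0. -1.] F [ 0.1 -0.1 -0.6] w 0.0873 gf 0.0 q1,6 [0.32 0.24]
(.5965,-.331,.13) units [-2.0875e+01  4.4100e-01  7.0000e-03]
(.5965,-.331,.007) units [0.0e+00 1.0e-03 4.1e+00]
((320.2434100478745, 148.13376016611872), 2941, (290, 118, 61, 61)) [0.5300444  0.35784864 0.014     ]
```

View pics/w5.png

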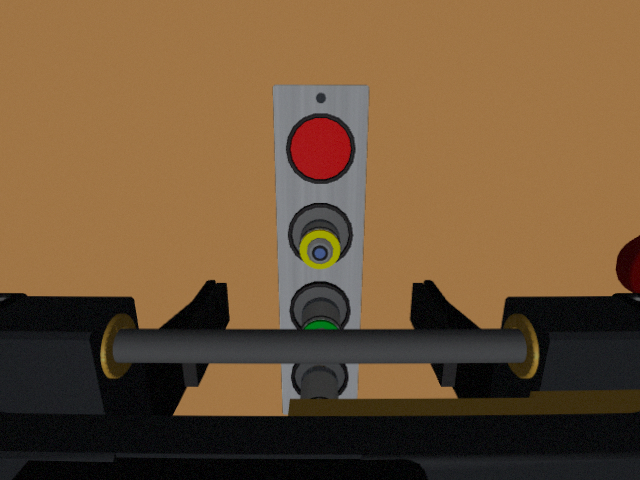

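Yellow is upright in its cup at (320,248), and the red cup at (320,148) is still empty. Last comes red.

Call:
{"op": "play_rows", "data": {"steps": [1, -0.2, 0.02, 0, 0, 1, -0.5, 0.02, 0, 0, 1, -0.8, 0.02, 0, 0, 1, -1, 0.02, 0, 0, 1, -1, 0.02, 0, 0, 1, -1, 0.02, 0, 0, 1, -1, 0.02, 0, 0, 1, -1, 0.02, 0, 0, 1, -1, 0.02, 0, 0, 1, -1, 0.02, 0, 0]}}

```text
time: 39.7
position: [0.5596, 0.0362, 0.1297]
tool_rot: [0.679, 0.734, -0.0, -0.0]
ft_force: [0.7, 0.2, 0.5]
grip_width: 0.0868
grip_force: 0.0
```

Call:
{"op": "play_rows", "data": {"steps": [1, -1, 0.02, 0, 0, 1, -1, 0.02, 0, 0, 1, -1, 0.02, 0, 0, 1, -1, 0.02, 0, 0, 1, -1, 0.02, 0, 0, 1, -1, 0.02, 0, 0, 1, -1, 0.02, 0, 0, 1, -1, 0.02, 0, 0, 1, -1, 0.02, 0, 0, 1, -1, 0.02, 0, 0]}}

```text
time: 40.7
position: [0.5886, -0.2622, 0.1295]
tool_rot: [0.679, 0.734, -0.0, -0.001]
ft_force: [0.1, 0.7, -0.5]
grip_width: 0.087
grip_force: 0.0
```

Call:
{"op": "play_rows", "data": {"steps": [1, -1, 0.02, 0, 0, 1, -0.8, 0.02, 0, 0, 1, -0.4, 0, 0, 0, 1, -0.18, 0, 0, 0, 1, 0, 0, 0.3, 0, 1, 0, 0, 0.4, 0, 1, 0, 0, 0.3, 0, 1, 0, 0, 0, 0, 1, 0, 0, 0, 0, 1, 0, 0, 0, 0]}}

```text
time: 41.7
position: [0.597, -0.3309, 0.1004]
tool_rot: [0.678, 0.735, 0.0, 0.0]
ft_force: [0.1, -0.2, 0.2]
grip_width: 0.0872
grip_force: 0.0
```

```bash
python3 go.py "(.5965,-.331,.007)"; python3 - <<'E'
from h import *
c=robot.camera("wrist")
p,k,b=colour(c["image"],(321,250),0,r=50); print(p,k,b,plane(c,p,.027).round(4))
E
```

```text
t 41.7 p [ 0.597  -0.3309  0.1004] ey 0.0796 ez [ 0. -0. -1.] F [ 0.1 -0.2  0.2] w 0.0872 gf 0.0 q1,6 [-0.67 -0.75]
(.5965,-.331,.007) units [-1.000e-03 -1.900e-02  3.114e+00]
(319.8875338753387, 252.03875338753383) 772 (300, 233, 41, 39) [ 0.5981 -0.3296  0.027 ]
```

Call:
{"op": "play_rows", "data": {"steps": [1, 0, 0.02, 0.3, 0, 1, 0, 0, 0.5, 0, 1, 0, 0, 0.6, 0, 1, 0, 0, 0.6, 0, 1, 0, 0, 0.5, 0, 1, 0, 0, 0.3, 0, 1, 0, 0, 0.2, 0, 1, 0, 0, 0.1, 0, 1, 0, 0, 0.03, 0, 1, 0, 0, 0, 0]}}

```text
time: 42.75
position: [0.5976, -0.3313, 0.0068]
tool_rot: [0.679, 0.734, 0.0, 0.001]
ft_force: [1.4, 0.1, -0.0]
grip_width: 0.087
grip_force: 0.0
```

Call:
{"op": "play_rows", "data": {"steps": [-0.6, 0, 0, 0, 0, -0.6, 0, 0, 0, 0, -0.8, 0, 0, 0, 0, -1, 0, 0, 0, 0, -1, 0, 0, 0, 0, -1, 0, 0, 0, 0, -1, 0, 0, 0, 0, -1, 0, 0, 0, 0, -1, 0, 0, 0, 0, -1, 0, 0, 0, 0]}}

```text
time: 43.75
position: [0.5972, -0.3311, 0.0062]
tool_rot: [0.679, 0.734, 0.0, 0.0]
ft_force: [0.3, -0.3, -0.4]
grip_width: 0.0277
grip_force: 20.0
```

Call:
{"op": "play_rows", "data": {"steps": [-1, 0, 0, -0.1, 0, -1, 0, 0, -0.3, 0, -1, 0, 0, -0.6, 0, -1, 0, 0, -0.8, 0, -1, 0, 0, -0.8, 0, -1, 0, 0, -0.7, 0, -1, 0, 0, -0.5, 0, -1, 0, 0, -0.3, 0, -1, 0, 0, 0, 0, -1, 0, 0, 0, 0]}}

```text
time: 44.75
position: [0.5968, -0.3307, 0.1288]
tool_rot: [0.679, 0.734, -0.0, -0.001]
ft_force: [0.1, -0.4, -2.1]
grip_width: 0.0276
grip_force: 20.0
```

```bash
python3 go.py "(.5293,.356,.13)" "(.5293,.356,.021)"
```

```text
t 44.75 p [ 0.5968 -0.3307  0.1288] ey 0.079 ez [-0.001  0.001 -1.   ] F [ 0.1 -0.4 -2.1] w 0.0276 gf 19.999900460243225 q1,6 [-0.67 -0.75]
(.5293,.356,.13) units [ 2.2997e+01 -4.3700e-01 -2.2000e-02]
(.5293,.356,.021) units [-3.000e-03  3.000e-03  3.633e+00]
```

Call:
{"op": "play_rows", "data": {"steps": [-1, 0.2, -0.02, 0, 0, -1, 0.5, -0.02, 0, 0, -1, 0.8, -0.02, 0, 0, -1, 1, -0.02, 0, 0, -1, 1, -0.02, 0, 0, -1, 1, -0.02, 0, 0, -1, 1, -0.02, 0, 0, -1, 1, -0.02, 0, 0, -1, 1, -0.02, 0, 0, -1, 1, -0.02, 0, 0]}}

```text
time: 45.75
position: [0.5698, -0.0748, 0.1286]
tool_rot: [0.678, 0.735, -0.0, -0.001]
ft_force: [-0.4, -0.6, -1.1]
grip_width: 0.0273
grip_force: 20.0
```

Call:
{"op": "play_rows", "data": {"steps": [-1, 1, -0.02, 0, 0, -1, 1, -0.02, 0, 0, -1, 1, -0.02, 0, 0, -1, 1, -0.02, 0, 0, -1, 1, -0.02, 0, 0, -1, 1, -0.02, 0, 0, -1, 1, -0.02, 0, 0, -1, 1, -0.02, 0, 0, -1, 1, -0.02, 0, 0, -1, 1, -0.02, 0, 0]}}

```text
time: 46.75
position: [0.5395, 0.2231, 0.1286]
tool_rot: [0.678, 0.735, -0.001, -0.001]
ft_force: [0.5, -0.0, 0.0]
grip_width: 0.0274
grip_force: 20.0
```

Call:
{"op": "play_rows", "data": {"steps": [-1, 1, -0.02, 0, 0, -1, 1, -0.02, 0, 0, -1, 1, 0, 0, 0, -1, 0.8, 0, 0, 0, -1, 0.5, 0, 0, 0, -1, 0.2, 0, 0, 0, -1, 0, 0, 0, 0, -1, 0, 0, 0, 0, -1, 0, 0, 0, 0, -1, 0, 0, 0, 0]}}

```text
time: 47.75
position: [0.5299, 0.3547, 0.1293]
tool_rot: [0.679, 0.734, -0.0, -0.0]
ft_force: [0.2, 0.1, -0.6]
grip_width: 0.0274
grip_force: 20.0
```

```bash
python3 go.py "(.5293,.356,.0205)"
```

```text
t 47.75 p [0.5299 0.3547 0.1293] ey 0.0776 ez [-0. -0. -1.] F [ 0.2  0.1 -0.6] w 0.0274 gf 19.999975562095642 q1,6 [0.42 0.34]
(.5293,.356,.0205) units [ 0.045 -0.014  3.625]
```

Call:
{"op": "play_rows", "data": {"steps": [-1, 0.02, -0.01, 0.3, 0, -1, 0, 0, 0.5, 0, -1, 0, 0, 0.6, 0, -1, 0, 0, 0.6, 0, -1, 0, 0, 0.6, 0, -1, 0, 0, 0.4, 0, -1, 0, 0, 0.25, 0, -1, 0, 0, 0.15, 0, -1, 0, 0, 0.06, 0, -1, 0, 0, 0.04, 0]}}

```text
time: 48.75
position: [0.5297, 0.3565, 0.0246]
tool_rot: [0.679, 0.734, 0.001, 0.0]
ft_force: [-0.4, 0.2, 0.0]
grip_width: 0.0271
grip_force: 20.0
```

Call:
{"op": "play_rows", "data": {"steps": [-1, 0, 0, 0.02, 0, -1, 0, 0, 0.02, 0, -1, 0, 0, 0.02, 0, -1, 0, 0, 0.02, 0, -1, 0, 0, 0.02, 0, -1, 0, 0, 0, 0, -1, 0, 0, 0, 0, -1, 0, 0, 0, 0, -1, 0, 0, 0, 0, -1, 0, 0, 0, 0]}}

```text
time: 49.75
position: [0.5293, 0.3563, 0.0213]
tool_rot: [0.679, 0.734, 0.0, 0.0]
ft_force: [0.8, -0.2, -0.5]
grip_width: 0.0274
grip_force: 20.0
```

```bash
python3 go.py "(.5293,.356,.0202)"
```

```text
t 49.75 p [0.5293 0.3563 0.0213] ey 0.079 ez [ 0.  0. -1.] F [ 0.8 -0.2 -0.5] w 0.0274 gf 19.999945163726807 q1,6 [0.42 0.34]
(.5293,.356,.0202) units [-0.01  -0.001  0.036]
```

Call:
{"op": "play_rows", "data": {"steps": [-1, 0, 0, 0.02, 0, -1, 0, 0, 0.015, 0, -1, 0, 0, 0, 0, -0.33, 0, 0, 0, 0, -0.1, 0, 0, 0, 0, 0.2, 0, 0, 0, 0, 0.6, 0, 0, 0, 0, 1, 0, 0, 0, 0, 1, 0, 0, 0, 0, 1, 0, 0, 0, 0]}}

```text
time: 50.75
position: [0.5293, 0.3563, 0.0202]
tool_rot: [0.679, 0.734, 0.0, 0.0]
ft_force: [0.0, 0.1, -0.1]
grip_width: 0.0692
grip_force: 0.0
```

Call:
{"op": "play_rows", "data": {"steps": [1, 0, 0, -0.1, 0, 1, 0, 0, -0.3, 0, 1, 0, 0, -0.5, 0, 1, 0, 0, -0.7, 0, 1, 0, 0, -0.7, 0, 1, 0, 0, -0.6, 0, 1, 0, 0, -0.5, 0, 1, 0, 0, -0.5, 0, 1, 0, 0, -0.5, 0, 1, 0, 0, -0.4, 0]}}

```text
time: 51.75
position: [0.5294, 0.3564, 0.1657]
tool_rot: [0.679, 0.734, 0.0, 0.0]
ft_force: [-0.5, 0.2, 0.3]
grip_width: 0.087
grip_force: 0.0
```

Call:
{"op": "play_rows", "data": {"steps": [1, 0.5, 0, -0.2, 0, 1, 1, 0, 0, 0, 1, 1, 0, 0, 0, 1, 1, 0, 0, 0, 1, 1, 0, 0, 0, 1, 0.5, 0, 0, 0, 1, 0.2, 0, 0, 0, 1, 0, 0, 0, 0, 1, 0, 0, 0, 0, 1, 0, 0, 0, 0]}}

```text
time: 52.75
position: [0.5173, 0.5105, 0.1702]
tool_rot: [0.679, 0.734, -0.0, 0.0]
ft_force: [1.1, 0.8, -0.3]
grip_width: 0.0868
grip_force: 0.0
```

```bash
python3 go.py; python3 - <<'E'
from h import *
T,S=robot.camera("top"),robot.camera("scene")
cv2.imwrite("pics/fin.png",np.vstack([cv2.resize(T["image"][170:320,140:520],(760,300)),cv2.resize(S["image"][90:240,140:520],(760,300))])[:,:,::-1])
for n,h,X in(("red",0,(.5293,.356,.027)),("yellow",29,(.534,.292,.049)),("green",62,(.5397,.2286,.057)),("blue",110,(.5438,.165,.065))):
    out=[]
    for c in(T,S):
        u=cv2.projectPoints(np.array([X]),np.array(c["rvec"]),np.array(c["tvec"]),np.array(c["mtx"]),np.array(c["D"]))[0].ravel()
        p,k,b=colour(c["image"],tuple(u.astype(int).tolist()),h,r=11); out.append(ray(c,p))
    P,g=tri(*out); print(n,P.round(4),g.round(4))
E
```

```text
t 52.75 p [0.5173 0.5105 0.1702] ey 0.0776 ez [-0.    -0.001 -1.   ] F [ 1.1  0.8 -0.3] w 0.0868 gf 0.0 q1,6 [0.63 0.55]
red [0.528  0.3557 0.0243] 0.001
yellow [0.5335 0.2917 0.0479] 0.0002
green [0.5388 0.2277 0.0564] 0.0001
blue [0.5429 0.1641 0.0641] 0.0003
```

View pics/fin.png

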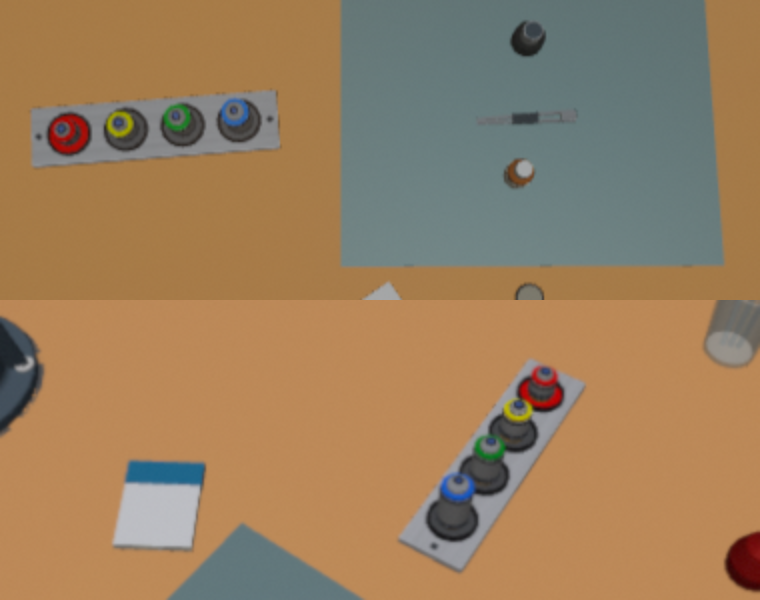

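All four objectives stand upright in order, red, yellow, green, blue, starting from the red cup. The bottle and eyepiece are untouched.

```bash
python3 -c "
from rig import robot; print(robot.hand_in())"
```

```text
the job is handed in; nothing more can be done
None
```

The job is handed in: all four objectives stand upright in the rack in order of length from the red cup, and the oil bottle and eyepiece were left where they stood; hand-in gave no verdict.

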